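# Dock the order tablet on the coffee bar

### The arm

A 6-joint arm with a two-finger parallel gripper is mounted at the origin on the work surface. World frame = base frame: x ahead of the robot, y to its left, z up, the work surface at z = 0. Lengths are in mm, angles in rad, forces in N, time in s.
With the tool pointing down it reaches from about 350 to 875 mm from the base axis. Payload 15.5 kg.
Tool frame: the origin (TCP) lies at the very end of the fingers, on their centre line; the grasp point (between the pads) lies 19 mm behind it; z points along the fingers, y is the line along which they close (so a half turn about z gives the same grasp; the last joint's range is limited). The gripper opens to 85 mm and grips with 20 to 120 N. Pads are 22 mm wide; open, the fingers measure 114 mm over their backs; the gripper's body (76 mm by 85 mm) begins 54 mm behind the grasp point. The pads swing forward as they close: fully open they stand 13 mm farther back than shut.
Start: joints at [1.177, 0.494, 1.345, -0, 1.302, -0.096], TCP at [183.979, 597.309, 231.277] pointing down, gripper open.
Joint ranges: [-2.91, 2.91], [-0.82, 2.16], [0.22, 2.67], [-1.22, 4.37], [0.12, 2.79], [-3.08, 3.08]. Speed limits (rad/s): [1.89, 1.89, 2.57, 3.01, 3.01, 3.01].

### API

Orientations are given as a 3x3 rotation matrix whose columns are the frame's x, y, z axes.
In Python, from cell import telemetry, vision, job gives the robot as it stands.
- The arm moves only by the tool drive_tool, never from a script. Its argument "steps" is a list that holds one entry, the list of rows, each a list of 7 numbers: the shift along the world's x, y, z as a fraction of full scale, then the turn, a rotation vector about the world's x, y, z as a fraction of full scale, then the opening, from 0 (shut) to 1 (fully open). A call has 1 to 10 rows; each row shifts and turns the commanded pose from where the row before left it; what a row does not reach is not made up. Full scale, the value 1, is 600 mm for a shift and 90 degrees for a turn. A row lasts 1/8 s, in which the tool goes at most 62.5 mm and 10.7 degrees, less where a joint would pass 70% of its speed; a pose out of reach is approached as far as the arm can. A call with a number of a shift or a turn outside -1 to 1 is refused whole. A call with a gripper value outside its range is refused whole. The fingers move at their own pace and stop on an object; "newtons" is the grip in N (left out, the last holds). Time passes only in rows, so rows that do not move let the fingers close. It gives the time, the measured TCP pose, the force, the opening and the grip force at its end, in the units of the state.
- telemetry.get_obs(): the state, without advancing time (a new reading comes with each control period).
- vision.get_image(name): name is "side" or "top"; returns the picture (384x512x3 uint8, red, green, blue); there is no depth.
- vision.get_calibration(name): a dict with "fx", "fy", "cx", "cy" (pixels), "k1" (the pictures are not rectified: a ray, as slopes to the right and down, at radius r is drawn at 1 + k1 r^2 times it, then the intrinsics apply), "rvec" (rotation vector, rad) and "tvec" (3), from world to camera coordinates, as OpenCV has them. Camera axes: x right, y down, z forward; pixel columns grow to the right and rows downward; lengths in mm; the calibration is good to about 2 mm. A picture is of the moment at which its call begins. get_calibration takes no time and is no camera call.
- job.close_job(): hands the job in; it is judged then, once.
The state is a dict: "time_s": time; "joint_positions": joint angles; "qvel": joint speeds; "tau": joint torques, N m; "position": TCP position; "ee_rot": TCP orientation; "contact_force": force on the tool from outside, world axes, zero at the start; "torque": the same for the moment, N m; "grip_width": finger opening in mm; "grasp_force": force on a finger pad.
Only numpy, scipy, OpenCV 4.12 (cv2) and the standard library are available. Lean on these libraries where they do the work, as an engineer would, in place of code of your own. Each camera call takes 0.05 s, during which the arm holds its last target. There are 200 camera calls.

### The job

Take the orange order tablet out of the wooden storage rack and slide it into the leaning slot of the metal counter dock until it is fully home, bottom edge on the slot's floor, screen facing out over the low front lip. Lower it in gently rather than letting it drop, let go, and leave the wooden board, milk pitcher, cup stack and tamper where they stand.

Things in the scene. Friction and masses are not known exactly. Their poses are not given: they have to be found in the camera images.
- tablet_center (a point): Centre of the order tablet: a slab in an orange case, black screen with coloured tiles on one face; 10 mm thick (its x, pointing out of the screen), 180 wide (y), 135 tall (z, to its upper edge), about 0.4 kg. It starts upright in one of the two rack slots, screen to the rack's +x; its upper 85 mm stand free and can be pinched across the thickness.
- tablet: The same tablet; origin at the middle of its lower edge, axes as tablet_center.
- tablet_screen (a point): Middle of the tablet's screen face, 5 mm from tablet_center along its x.
- rack: Fixed wooden storage rack, base 130 (x) x 200 (y) x 12 mm; origin at the middle of its underside, z up. Two upright slots 13 mm wide run along y at x = -35 and +35 mm, between 6 mm fins; slot floor 12 mm and fin tops 62 mm above the table. The tablet is in one, the board in the other.
- dock: Fixed metal counter dock, base plate 150 x 200 x 12 mm; origin 15 mm towards its +x side from the plate's middle, on the table, z up. Carries the slot; two 10 mm struts at y = +-70 mm run from the back rest down to the base.
- slot: Aluminium slot of the dock. Origin: middle of the slot floor, 30 mm above the table. z points out along the slot, leaning 25 degrees from vertical to the dock's -x; x is the way the screen must face. Clear opening 14 (x) by 188 mm (y). Along z: front lip (+x) and end walls 40 mm, back rest (-x) 70 mm, plus flared lead-ins of up to 12 mm. Home tablet: centre at z = 67.5 mm.
- board_center (a point): Bystander: centre of a loose wooden serving board 10 x 160 x 95 mm, standing in the rack's other slot (top 107 mm above the table).
- pitcher: Bystander: steel milk pitcher, loose, 80 mm across, 100 mm tall, handle at its +y; origin at middle of underside.
- cups: Bystander: upside-down stack of brown paper cups, loose, 71 mm across, 135 mm tall; origin at middle of underside.
- tamper: Bystander: yellow coffee tamper, loose, 58 mm across, 86 mm tall; origin at middle of underside.

How it is judged:
By the outcome, as a careful person would: the job done as asked, in the order asked, and still so for the second after the job is handed in, with the robot touching nothing.
It also fails if it takes over 48 s, if anything falls off the work surface, if the arm or the gripper's body presses on something with over 40 N, if the wrist force passes 120 N, or if a joint passes its speed limit or range.

## Working session

There is one attempt and no reset: what is moved stays moved. The work goes in short steps, Python scripts to look and compute and a tool call to move; the robot and the scene stay as the last step left them, time stands still between calls to the robot, and variables do not carry over. Pictures are saved under pics/ and viewed, at most 12 in all, crops included, and the job is handed in when it is done.

Besides the shell and the picture viewer there is one more tool, called in YAML: its name, and indented under it one key for each argument. drive_tool: Moves the arm, as the interface text tells. Its arguments: {"type":"object","properties":{"steps":{"type":"array"},"newtons":{"type":"number"}},"required":["steps"]}

```bash
mkdir -p pics
python3 - <<'E'
from cell import telemetry, vision
import cv2, numpy as np
for n in("side","top"):
    im=vision.get_image(n); cv2.imwrite(f"pics/{n}0.png",cv2.resize(im[:,:,::-1],(800,600),interpolation=cv2.INTER_CUBIC))
    np.save(f"{n}0.npy",im); c=vision.get_calibration(n); print(n,c)
    R=cv2.Rodrigues(np.array(c["rvec"],float))[0]; print(-R.T@np.array(c["tvec"]).ravel())
print(telemetry.get_obs())
E
```

```text
side {'fx': 435.79670978552, 'fy': 435.79670978552, 'cx': 261.3765140265625, 'cy': 192.69134853885683, 'k1': -0.06847777794982458, 'rvec': array([ 2.15605614, -0.19651676,  0.1102723 ]), 'tvec': array([-582.52798831,   99.18124005,  860.03224789])}
[ 450.04160148 -753.28937107  564.66709071]
top {'fx': 386.1678999079155, 'fy': 386.1678999079155, 'cx': 254.079198850838, 'cy': 196.385349380324, 'k1': -0.08204309097595534, 'rvec': array([ 2.27043736, -1.92848893,  0.20731903]), 'tvec': array([-93.00639456, 573.60411691, 741.37924177])}
[416.81737617 -21.8946966  844.45186345]
{'time_s': 0.1, 'joint_positions': array([ 1.17651562e+00,  4.94115329e-01,  1.34605077e+00, -4.61358315e-06,
        1.30249561e+00, -9.54896074e-02]), 'qvel': array([ 0.0006965 , -0.00126732, -0.00247066, -0.00018424,  0.00046163,
       -0.00015845]), 'tau': array([ 1.24151658e-03, -8.83592176e+01, -3.84561002e+01, -5.54508297e-04,
        5.06381155e-03, -2.72559924e-05]), 'position': array([183.84966919, 597.02052947, 230.76966981]), 'ee_rot': array([[-9.55693386e-01,  2.94363698e-01, -4.06564440e-04],
       [ 2.94363963e-01,  9.55692879e-01, -9.88739523e-04],
       [ 9.75017180e-05, -1.06460974e-03, -9.99999429e-01]]), 'contact_force': array([0.47792838, 0.82253355, 0.78222338]), 'torque': array([-0.00052719,  0.02141929,  0.001551  ]), 'grasp_force': 0.0, 'grip_width': 85.57358281601793}
```

View pics/side0.png

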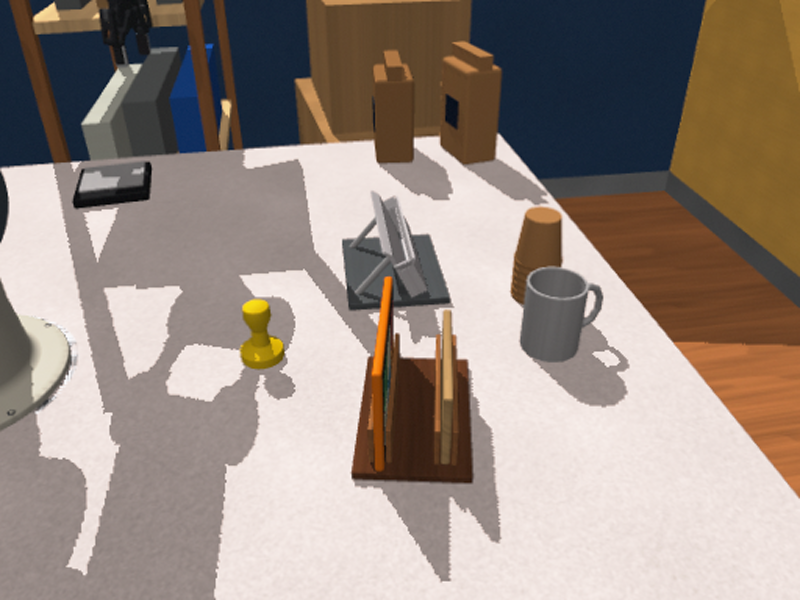

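View pics/top0.png

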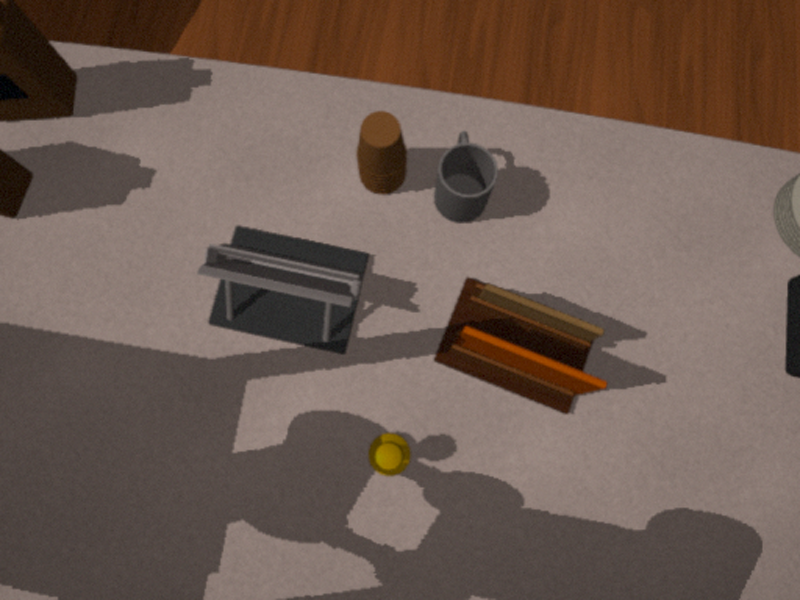

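The side view shows the tablet (orange, top edge about (388,280)–(378,468)) in the rack's robot-side slot, with the board on the far side. The dock's slot sits at about (395,240), the tamper at (262,345), and the pitcher and cups at right. The top view shows the tablet's top edge from (463,330) to (606,385), and the dock base corners at (237,227), (373,254), (346,353) and (210,324).

```bash
cat > h.py <<'E'
import cv2, numpy as np
from cell import vision
C={n:vision.get_calibration(n) for n in("side","top")}
def ray(n,uv):
    c=C[n];R=cv2.Rodrigues(np.array(c["rvec"],float))[0];K=np.array([[c["fx"],0,c["cx"]],[0,c["fy"],c["cy"]],[0,0,1.]])
    p=cv2.undistortPoints(np.array(uv,float).reshape(-1,1,2),K,np.array([c["k1"],0,0,0.])).reshape(-1,2)
    d=np.c_[p,np.ones(len(p))]@R
    return -R.T@np.array(c["tvec"]).ravel(),d
def plane(n,uv,z):
    o,d=ray(n,uv); return o+d*((z-o[2])/d[:,2])[:,None]
def tri(uvs,uvt):
    (o1,d1),(o2,d2)=ray("side",uvs),ray("top",uvt);out=[]
    for a,b in zip(d1,d2):
        s=np.linalg.lstsq(np.c_[a,-b],o2-o1,rcond=None)[0]; p,q=o1+s[0]*a,o2+s[1]*b; out.append(np.r_[(p+q)/2,np.linalg.norm(p-q)])
    return np.array(out)
def proj(n,P):
    c=C[n];K=np.array([[c["fx"],0,c["cx"]],[0,c["fy"],c["cy"]],[0,0,1.]])
    return cv2.projectPoints(np.array(P,float),np.array(c["rvec"],float),np.array(c["tvec"],float),K,np.array([c["k1"],0,0,0.]))[0].reshape(-1,2)
E
python3 - <<'E'
from h import *
np.set_printoptions(precision=1,suppress=True)
s=.64
print("dock top",plane("top",np.array([[237,227],[373,254],[346,353],[210,324]])*s,12))
print("dock side",plane("side",np.array([[343,239],[433,236],[450,302],[350,307]])*s,12))
print("rack top",plane("top",np.array([[467,279],[571,412],[435,360]])*s,12))
print("rack side",plane("side",np.array([[353,474],[472,480],[373,358],[467,360]])*s,12))
im=np.load("top0.npy").astype(int); r,g,b=im[...,0],im[...,1],im[...,2]
m=((r>140)&(r>2*g)&(b<40)).astype(np.uint8)
m[:, :250]=0
n,l,st,_=cv2.connectedComponentsWithStats(m);k=1+np.argmax(st[1:,4]);
rc=cv2.minAreaRect(cv2.findContours((l==k).astype(np.uint8),0,1)[0][0]);bx=cv2.boxPoints(rc);print(st[k],rc,bx)
print("tablet top edge z147",plane("top",bx,147))
a=np.load("top0.npy")[120:280,110:410,::-1]; cv2.imwrite("pics/cr_top.png",cv2.resize(a,(800,427),interpolation=cv2.INTER_CUBIC))
a=np.load("side0.npy")[110:320,200:350,::-1]; cv2.imwrite("pics/cr_side.png",cv2.resize(a,(428,600),interpolation=cv2.INTER_CUBIC))
E
```

```text
dock top [[670.9 252.1  12. ]
 [662.2  49.   12. ]
 [515.1  61.8  12. ]
 [524.  258.8  12. ]]
dock side [[528.4 257.6  12. ]
 [679.8 241.2  12. ]
 [661.6  41.   12. ]
 [517.2  53.9  12. ]]
rack top [[ 647.5  -89.6   12. ]
 [ 484.2 -257.4   12. ]
 [ 525.4  -61.7   12. ]]
rack side [[ 484.8 -258.1   12. ]
 [ 606.7 -288.8   12. ]
 [ 533.3  -67.5   12. ]
 [ 652.   -93.2   12. ]]
[297 210  91  38 319] ((342.06817626953125, 228.32846069335938), (96.56351470947266, 3.3609447479248047), 21.66596031188965) [[296.6 212.1]
 [297.8 208.9]
 [387.6 244.6]
 [386.3 247.7]]
tablet top edge z147 [[ 546.6  -83.1  147. ]
 [ 552.7  -84.6  147. ]
 [ 513.8 -255.9  147. ]
 [ 507.8 -254.2  147. ]]
```

View pics/cr_top.png

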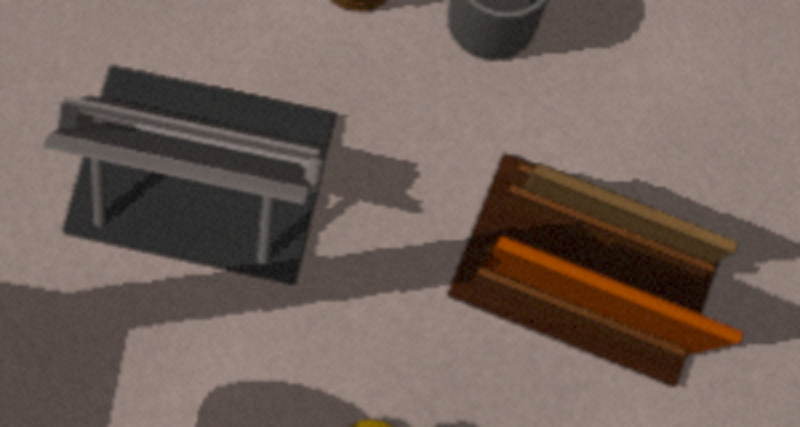

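View pics/cr_side.png

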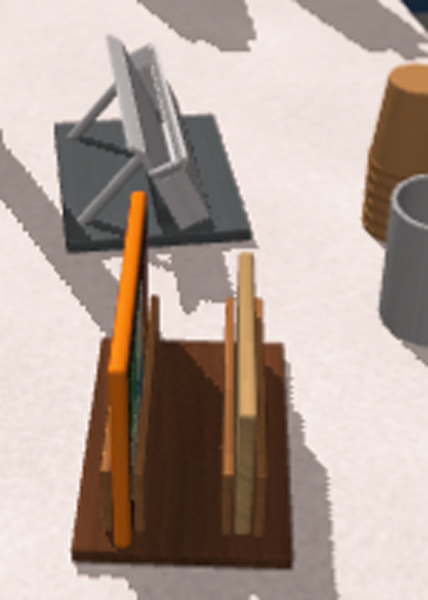

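Dock centre and yaw come out near (610,151) and -4.4°. The tablet is near (531,-168) with a yaw of about -12.8°. I'll move above the tablet first.

drive_tool:
  steps:
    - [[0.036, -0.08, 0, 0, 0, -0.0595, 0.4], [0.036, -0.08, 0, 0, 0, -0.0595, 0.4], [0.036, -0.08, 0, 0, 0, -0.0595, 0.4], [0.036, -0.08, 0, 0, 0, -0.0595, 0.4], [0.036, -0.08, 0, 0, 0, -0.0595, 0.4], [0.036, -0.08, 0, 0, 0, -0.0595, 0.4], [0.036, -0.08, 0, 0, 0, -0.0595, 0.4], [0.036, -0.08, 0, 0, 0, -0.0595, 0.4], [0.036, -0.08, 0, 0, 0, -0.0595, 0.4], [0.036, -0.08, 0, 0, 0, -0.0595, 0.4]]

```text
time_s: 1.35
position: [400.4, 115.6, 231.3]
ee_rot: [[-0.328, 0.945, 0.0], [0.945, 0.328, 0.0], [0.0, 0.0, -1.0]]
contact_force: [0.6, 1.3, 0.3]
grip_width: 34.0
grasp_force: 0.0
```

drive_tool:
  steps:
    - [[0.036, -0.08, 0, 0, 0, -0.0595, 0.4], [0.036, -0.08, 0, 0, 0, -0.0595, 0.4], [0.036, -0.08, 0, 0, 0, -0.0595, 0.4], [0.036, -0.08, 0, 0, 0, -0.0595, 0.4], [0.036, -0.08, 0, 0, 0, -0.0595, 0.4], [0.036, -0.08, 0, 0, 0, -0.0595, 0.4], [0, 0, 0, 0, 0, 0, 0.4]]

```text
time_s: 2.22
position: [530.6, -173.8, 230.7]
ee_rot: [[0.226, 0.974, 0.0], [0.974, -0.226, -0.001], [-0.0, 0.0, -1.0]]
contact_force: [-0.1, 0.8, -0.0]
grip_width: 34.2
grasp_force: 0.0
```

Run:
```python
from h import *
np.set_printoptions(precision=1,suppress=True)
print(plane("side",[[200+119*.3505,110+371*.35],[200+139*.3505,110+193*.35]],147))
# dock: crop-top px -> full
t=lambda a:np.array(a)*.375+[110,120]
sd=lambda a:np.array(a)*.35+[200,110]
P=tri(sd([[108,36],[147,156]]),t([[46,143],[305,197]]));print("backrest top ends",P)
print("end wall/lip near corner",tri(sd([[184,158]]),t([[320,155]])))
print("lip far top",tri(sd([[153,46]]),t([[66,101]])))
a=np.load("side0.npy")[115:200,215:295,::-1]; cv2.imwrite("pics/d_side.png",cv2.resize(a,(560,595),interpolation=cv2.INTER_CUBIC))
b=np.load("top0.npy")[140:230,120:240,::-1]; cv2.imwrite("pics/d_top.png",cv2.resize(b,(800,600),interpolation=cv2.INTER_CUBIC))
```

```text
[[ 513.8 -260.9  147. ]
 [ 551.7  -90.8  147. ]]
backrest top ends [[579.3 261.7  92.9   0.5]
 [576.5  60.2  83.6   9.7]]
end wall/lip near corner [[607.6  54.9  82.5   3.1]]
lip far top [[618.5 258.5  81.1   2.5]]
```

View pics/d_side.png

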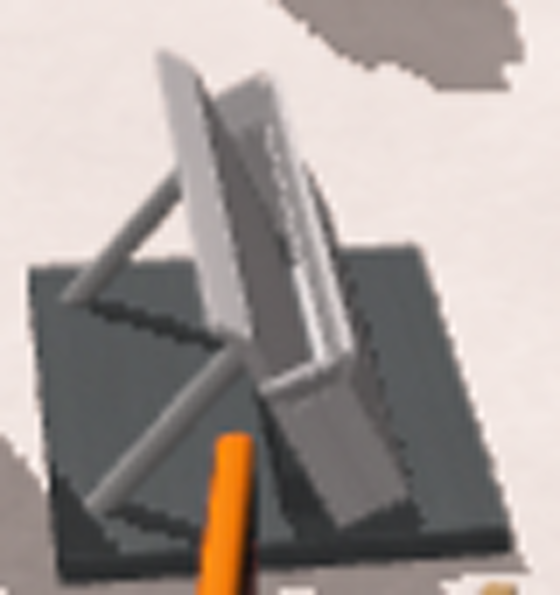

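View pics/d_top.png

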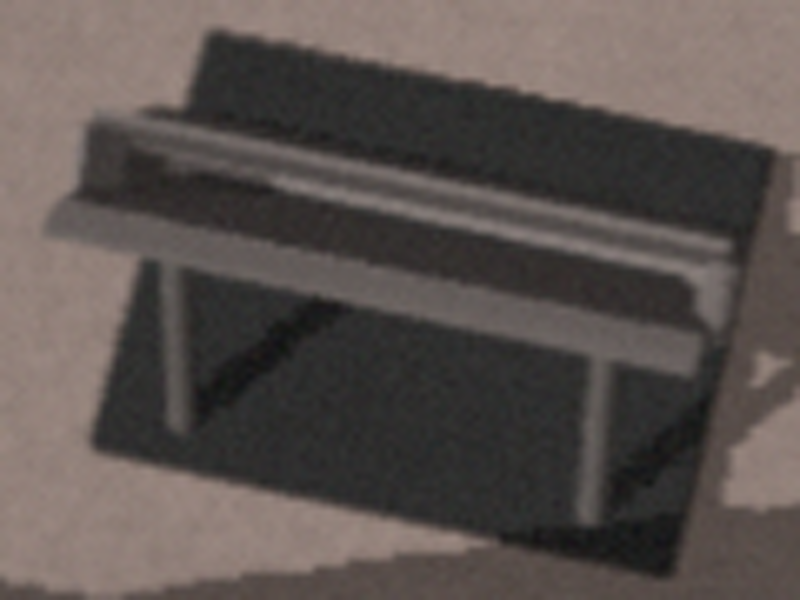

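The close-ups show the slot opening clearly. In d_top the back rest's top edge runs from (45,235) to (700,370) and the lip from (90,110) to (735,245). The gripper is within about 2 mm of the tablet, so I'll grasp it.

drive_tool:
  steps:
    - [[0.0005, 0.001, -0.07, 0, 0, 0, 0.4], [0.0005, 0.001, -0.07, 0, 0, 0, 0.4], [0, 0, -0.05, 0, 0, 0, 0.4], [0, 0, -0.021, 0, 0, 0, 0.4], [0, 0, 0, 0, 0, 0, 0.1], [0, 0, 0, 0, 0, 0, 0], [0, 0, 0, 0, 0, 0, 0], [0, 0, 0, 0, 0, 0, 0]]
  newtons: 50

```text
time_s: 3.22
position: [530.5, -169.6, 105.3]
ee_rot: [[0.222, 0.975, 0.001], [0.975, -0.222, -0.0], [-0.0, 0.001, -1.0]]
contact_force: [0.4, 1.7, 2.6]
grip_width: 9.8
grasp_force: 52.8
```

Run:
```python
from h import *
np.set_printoptions(precision=1,suppress=True)
y=-4.4*np.pi/180
a=25*np.pi/180
def slot(o,y,p):
    Y=np.array([-np.sin(y),np.cos(y),0]);Xh=np.array([np.cos(y),np.sin(y),0]);Z=np.array([0,0,1])
    return np.array(o)+p[0]*(np.cos(a)*Xh+np.sin(a)*Z)+p[1]*Y+p[2]*(np.cos(a)*Z-np.sin(a)*Xh)
# project predicted dock corners and slot edges in crop coordinates
for o in([610,151,0],):
    base=[slot(o,y,(0,0,0))*0+np.array(o)+np.array([u*np.cos(y)-v*np.sin(y),u*np.sin(y)+v*np.cos(y),12]) for u,v in((60,100),(60,-100),(-90,-100),(-90,100))]
    so=np.array(o)+[0,0,30]
    e=[slot(so,y,p) for p in((-9,97,80),(-9,-97,80),(9,97,45),(9,-97,45),(7,0,0))]
    for n,o0,k in(("top",[120,140],20/3),("side",[215,115],7)):
        print(n,((proj(n,base)-o0)*k),((proj(n,e)-o0)*k),sep="\n")
```

```text
top
[[232.4  19.7]
 [798.2 151.7]
 [685.7 582. ]
 [102.1 438. ]]
[[ 74.1 235.5]
 [695.  385.2]
 [127.2 162.2]
 [726.1 304.9]
 [459.8 216.6]]
side
[[426.1 246.8]
 [508.7 538.2]
 [ 47.1 564.4]
 [ 30.3 265.9]]
[[152.4  52. ]
 [190.1 317.3]
 [239.  108.8]
 [290.9 379.5]
 [313.1 337.3]]
```

```bash
cat >> h.py <<'E'
def edge(im,p,q,w=3.0,n=60):
    "subpixel line fit to strongest gradient near segment pq"
    g=cv2.GaussianBlur(im.astype(np.float32).mean(2),(0,0),.8);p,q=np.array(p,float),np.array(q,float)
    d=(q-p)/np.linalg.norm(q-p);m=np.array([-d[1],d[0]]);s=np.arange(-w,w+.01,.1);pts=[]
    for t in np.linspace(.06,.94,n):
        X=p+t*(q-p)+s[:,None]*m
        v=cv2.remap(g,X[:,0].astype(np.float32)[None],X[:,1].astype(np.float32)[None],cv2.INTER_LINEAR)[0]
        k=np.argmax(abs(np.gradient(v)));pts.append(X[k])
    pts=np.array(pts,np.float32);vx,vy,x,y=cv2.fitLine(pts,cv2.DIST_HUBER,0,.01,.01).ravel()
    r=np.abs((pts-[x,y])@[-vy,vx]);f=lambda a:np.array([x,y])+((a-[x,y])@[vx,vy])*np.array([vx,vy])
    return f(p),f(q),np.median(r)
E
python3 - <<'E'
from h import *
T=np.load("top0.npy");S=np.load("side0.npy")
t=lambda a:np.array(a)*.15+[120,140]
s=lambda a:np.array(a)/7+[215,115]
def rep(nm,n,im,p,q,z,ax):
    a,b,r=edge(im,p,q);P=plane(n,[a,b],z);d=P[1]-P[0]
    yaw=np.degrees(np.arctan2(-d[0],d[1]) if ax=="y" else np.arctan2(d[1],d[0]))
    print(nm,n,P[:,:2].round(1).tolist(),"yaw %.2f len %.0f res %.2f"%(yaw,np.linalg.norm(d),r))
rep("base+x","top",T,t((778,150)),t((210,30)),12,"y")
rep("base-x","top",T,t((672,578)),t((92,448)),12,"y")
rep("base-y","top",T,t((672,578)),t((778,150)),12,"x")
rep("base+y","top",T,t((92,448)),t((140,270)),12,"x")
rep("back lo","top",T,t((695,375)),t((45,235)),100,"y")
rep("back hi","top",T,t((705,335)),t((75,195)),95,"y")
rep("lip out","top",T,t((735,240)),t((95,110)),75,"y")
rep("base-x","side",S,s((62,568)),s((30,268)),12,"y")
rep("base+x","side",S,s((513,548)),s((418,245)),12,"y")
rep("base-y","side",S,s((62,568)),s((180,562)),12,"x")
rep("base-y2","side",S,s((260,558)),s((513,548)),12,"x")
rep("back","side",S,s((215,330)),s((160,52)),100,"y")
rep("lip","side",S,s((350,345)),s((268,75)),78,"y")
E
```

```text
base+x top [[663.5, 53.5], [674.5, 253.0]] yaw -3.15 len 200 res 0.19
base-x top [[513.7, 62.8], [523.0, 260.2]] yaw -2.72 len 198 res 0.20
base-y top [[513.2, 63.9], [661.7, 54.6]] yaw -3.57 len 149 res 0.50
base+y top [[524.4, 262.9], [586.2, 260.0]] yaw -2.69 len 62 res 0.28
back lo top [[563.2, 57.9], [574.2, 259.3]] yaw -3.10 len 202 res 0.21
back hi top [[577.1, 57.7], [588.3, 254.9]] yaw -3.26 len 198 res 0.27
lip out top [[612.9, 55.9], [624.5, 262.5]] yaw -3.22 len 207 res 0.25
base-x side [[514.4, 55.3], [524.8, 255.9]] yaw -2.97 len 201 res 0.21
base+x side [[663.6, 41.4], [674.4, 247.9]] yaw -3.00 len 207 res 0.25
base-y side [[516.5, 47.5], [554.0, 44.7]] yaw -4.15 len 38 res 0.21
base-y2 side [[579.7, 43.1], [662.1, 40.2]] yaw -1.99 len 82 res 0.27
back side [[563.7, 45.6], [575.5, 247.0]] yaw -3.35 len 202 res 0.23
lip side [[615.0, 68.0], [620.6, 267.9]] yaw -1.61 len 200 res 0.57
```

The tablet is gripped (9.8 mm opening). Next I'll back-project the slot's near end wall from the side view to locate the slot floor directly.

Run:
```python
from h import *
np.set_printoptions(precision=1,suppress=True)
y=np.radians(-3.1);X=np.array([np.cos(y),np.sin(y),0]);Y=np.array([-np.sin(y),np.cos(y),0])
s=lambda a:np.array(a)/7+[215,115]
names=["EW top-left","EW top-right","EW bot-right","EW bot-left","back near top L","back near R","back far top","strut foot","base NL top","base NR top","base NR bottom"]
uv=s([(265,390),(350,370),(410,500),(335,525),(215,335),(250,350),(165,52),(95,500),(62,568),(513,548),(516,562)])
o,d=ray("side",uv)
for yy in(-98,):
  # dock origin, side camera: base -y edge used as reference
  pc=plane("side",[uv[8],uv[9]],12); y0=(pc@Y).mean()+100; x0=599.8
  print("origin Y",y0,pc@X-x0)
  for n,di in zip(names,d):
    yt=y0+(97 if "far" in n else -100 if "base" in n else -70 if "strut" in n else yy)
    P=o+di*((yt-o@Y)/(di@Y)); print(n,P@X-x0,P[2])
```

```text
origin Y 179.93205799009232 [-86.5  59.2]
EW top-left -20.648725157241188 74.44461191928383
EW top-right 6.013327907429357 79.7327456891096
EW bot-right 25.89668030154587 29.82900990022665
EW bot-left 1.6479188058243608 22.180910285924142
back near top L -35.95526798604908 95.26799389237692
back near R -25.205510984330772 89.16986961461987
back far top -34.40207408298636 100.63714212644561
strut foot -73.77585524109065 19.731276128746117
base NL top -86.56403232132391 14.239230283361394
base NR top 59.909780120297114 9.742476187783268
base NR bottom 61.12505931104545 4.125982170442512
```

drive_tool:
  steps:
    - [[0, 0, 0.03, 0, 0, 0, 0], [0, 0, 0.06, 0, 0, 0, 0], [0, 0, 0.06, 0, 0, 0, 0], [0, 0, 0.06, 0, 0, 0, 0], [0, 0.045, 0, 0, 0, 0.027, 0], [0, 0.055, 0, 0, 0, 0.027, 0], [0, 0.055, 0, 0, 0, 0.027, 0], [0, 0.055, 0, 0, 0, 0.027, 0], [0, 0.055, 0, 0, 0, 0, 0], [0, 0.055, 0, 0, 0, 0, 0]]

```text
time_s: 4.47
position: [529.9, 23.6, 230.9]
ee_rot: [[0.054, 0.999, -0.0], [0.999, -0.054, 0.0], [0.0, -0.0, -1.0]]
contact_force: [-0.2, -0.2, -3.6]
grip_width: 9.6
grasp_force: 51.9
```

drive_tool:
  steps:
    - [[0.002, 0.055, -0.005, -0.0025, -0.0463, 0, 0], [0.002, 0.055, -0.005, -0.0025, -0.0463, 0, 0], [0.002, 0.055, -0.01, -0.0025, -0.0463, 0, 0], [0.002, 0.05, -0.01, -0.0025, -0.0463, 0, 0], [0.002, 0.04, -0.01, -0.0025, -0.0463, 0, 0], [0.002, 0.032, -0.01, -0.0025, -0.0463, 0, 0], [0, 0, 0, 0, 0, 0, 0], [0, 0, 0, 0, 0, 0, 0]]

```text
time_s: 5.48
position: [537.4, 194.4, 200.9]
ee_rot: [[0.054, 0.905, 0.422], [0.999, -0.048, -0.023], [-0.0, 0.422, -0.906]]
contact_force: [-0.4, 0.1, -3.6]
grip_width: 9.7
grasp_force: 52.0
```

Run:
```python
from cell import telemetry, vision
import cv2, numpy as np
I={n:vision.get_image(n) for n in("side","top")}
for n in I: np.save(n+"1.npy",I[n])
a=cv2.resize(I["side"][90:215,180:313],(424,400),interpolation=cv2.INTER_CUBIC)
b=cv2.resize(I["top"][100:250,95:245],(400,400),interpolation=cv2.INTER_CUBIC)
cv2.imwrite("pics/hov.png",np.hstack([b,a[:, :400]])[:,:,::-1])
o=telemetry.get_obs();print(o["position"],o["ee_rot"],o["contact_force"],o["grip_width"])
```

```text
[537.87314491 194.11227982 201.10992252] [[ 5.47432977e-02  9.04688691e-01  4.22541766e-01]
 [ 9.98500461e-01 -4.96166840e-02 -2.31303884e-02]
 [ 3.93204829e-05  4.23174381e-01 -9.06048256e-01]] [ 0.23647979 -0.40962387 -2.80435419] 9.271065659999174
```

View pics/hov.png

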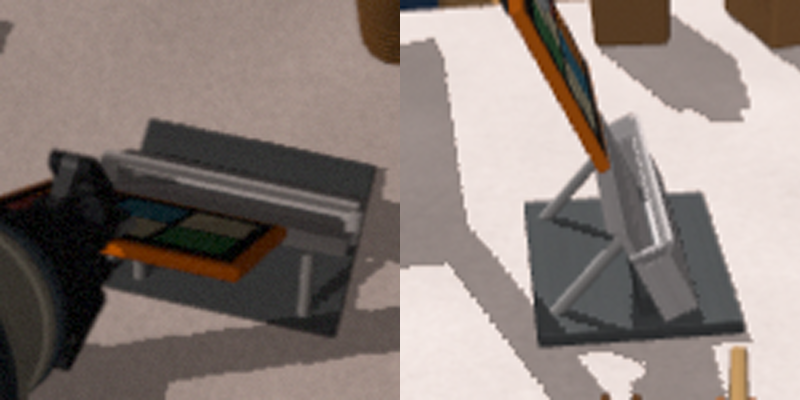

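The left half shows the tablet too far left, i.e. +y, because I overshot by about 33 mm. I'll correct that and look again.

drive_tool:
  steps:
    - [[0.002, -0.028, 0, 0, 0, 0, 0], [0.0023, -0.0275, 0, 0, 0, 0, 0], [0, 0, 0, 0, 0, 0, 0], [0, 0, 0, 0, 0, 0, 0]]

```text
time_s: 6.08
position: [540.3, 161.3, 200.9]
ee_rot: [[0.055, 0.905, 0.423], [0.999, -0.05, -0.023], [0.0, 0.423, -0.906]]
contact_force: [-0.3, 0.3, -3.9]
grip_width: 9.5
grasp_force: 51.9
```

Run:
```python
from cell import telemetry, vision
import cv2, numpy as np
I={n:vision.get_image(n) for n in("side","top")}
for n in I: np.save(n+"2.npy",I[n])
a=cv2.resize(I["side"][90:190,200:300],(400,400),interpolation=cv2.INTER_CUBIC)
b=cv2.resize(I["top"][130:230,140:240],(400,400),interpolation=cv2.INTER_CUBIC)
cv2.imwrite("pics/hov2.png",np.hstack([b,a])[:,:,::-1])
o=telemetry.get_obs();print(o["position"],o["contact_force"],o["grip_width"])
```

```text
[540.09461007 161.68050703 200.80830051] [ 0.32779155  0.18104103 -4.65289945] 9.443369128890973
```

View pics/hov2.png

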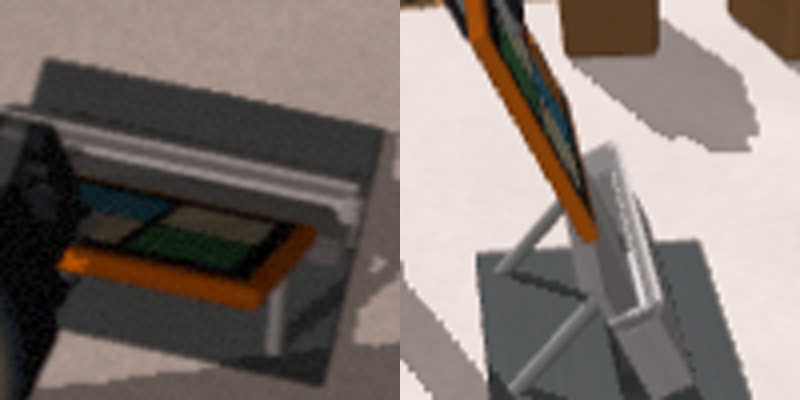

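Run:
```python
from h import *
np.set_printoptions(precision=1,suppress=True)
y=np.radians(-3.1);X=np.array([np.cos(y),np.sin(y),0]);Y=np.array([-np.sin(y),np.cos(y),0])
tcp=np.array([540.1,161.6,200.8]);z=(200.8-30)/.906-93.3
pred=tcp-93.3*np.array([-.4226*.9985,.4226*.054,.906])
print("lower mid pred",pred,"X",pred@X,"Y",pred@Y,"zs",z)
c=np.array([[315,229],[262,306]])/4+[140,130]
for p,h in zip(c,(pred[2]+2,pred[2]+122-2)):
    P=plane("top",[p],h)[0];print("top corner",P,"X",P@X,"Y",P@Y)
ps=np.array([[193,242],[182,240]])/4+[200,90]
o,d=ray("side",ps)
for q in d:
    P=o+q*((pred[2]-o[2])/q[2]);print("side lower corner at z",P,"X",P@X,"Y",P@Y)
print("tri",tri(ps[:1],c[:1]))
# dock refs in both
L=np.array([[362,187],[350,222]])/4+[140,130];print("top lip end z81 Y",[(P@X,P@Y) for P in plane("top",L,81)])
S=np.array([[262,300],[212,325]])/4+[200,90];print("side EW top z77 Y",[(P@X,P@Y) for P in plane("side",S,77)])
```

```text
lower mid pred [579.5 159.5 116.3] X 569.9974876726748 Y 190.574517564262 zs 95.22097130242825
top corner [575.7  69.6 118.3] X 571.0510764606614 Y 100.63204703444956
top corner [515.2  70.  236.3] X 510.69652702540407 Y 97.76695111412748
side lower corner at z [575.7  66.9 116.3] X 571.2662500019942 Y 97.93024626621258
side lower corner at z [570.2  70.2 116.3] X 565.6108320087914 Y 100.91059322930793
tri [[576.3  70.1 114.6   0.3]]
top lip end z81 Y [(np.float64(605.5443736736404), np.float64(87.44695739941221)), (np.float64(586.3244995585476), np.float64(89.22919964966401))]
side EW top z77 Y [(np.float64(609.2547731183788), np.float64(98.63925916324652)), (np.float64(578.7394004599432), np.float64(75.44175168585619))]
```

Both cameras put the held tablet's lateral centre at Y≈190, and the slot's at ≈190.5, so that is aligned. I'll add 3 mm in X and go down 35 mm along the slot axis to the mouth.

drive_tool:
  steps:
    - [[0.012, -0.0006, -0.015, 0, 0, 0, 0], [0.01, -0.0006, -0.02, 0, 0, 0, 0], [0.0075, -0.0006, -0.0178, 0, 0, 0, 0], [0, 0, 0, 0, 0, 0, 0], [0, 0, 0, 0, 0, 0, 0]]

```text
time_s: 6.8
position: [557.6, 160.3, 168.9]
ee_rot: [[0.054, 0.905, 0.422], [0.999, -0.049, -0.023], [-0.0, 0.423, -0.906]]
contact_force: [0.5, 0.0, -4.1]
grip_width: 9.0
grasp_force: 51.9
```

Run:
```python
from cell import telemetry, vision
import cv2, numpy as np
I={n:vision.get_image(n) for n in("side","top")}
for n in I: np.save(n+"3.npy",I[n])
a=cv2.resize(I["side"][100:200,200:300],(400,400),interpolation=cv2.INTER_CUBIC)
b=cv2.resize(I["top"][120:220,140:240],(400,400),interpolation=cv2.INTER_CUBIC)
cv2.imwrite("pics/hov3.png",np.hstack([b,a])[:,:,::-1])
o=telemetry.get_obs();print(o["position"],o["contact_force"],o["grip_width"])
```

```text
[557.68176315 160.37754134 169.30026746] [ 0.24152183 -0.2094109  -3.50580461] 9.369567221154544
```

View pics/hov3.png

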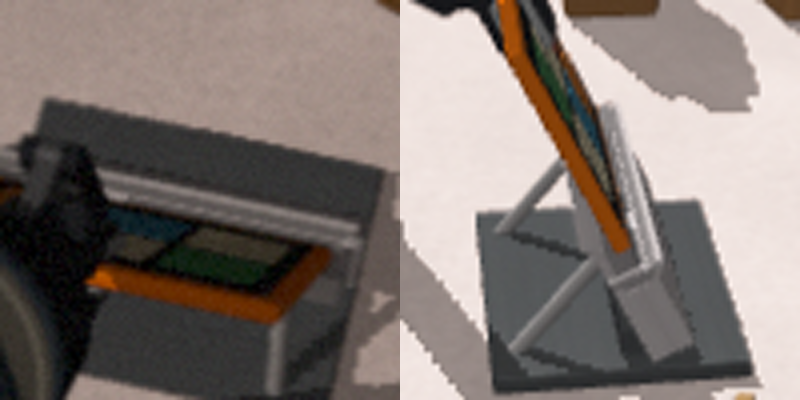

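The side view shows the tablet's lower tip at (622,250), in line with the middle of the end wall's top at (635,272). It is centred, so I'll keep going down gently.

drive_tool:
  steps:
    - [[0.005, -0.0003, -0.0106, 0, 0, 0, 0], [0.005, -0.0003, -0.0106, 0, 0, 0, 0], [0.005, -0.0003, -0.0106, 0, 0, 0, 0], [0, 0, 0, 0, 0, 0, 0], [0, 0, 0, 0, 0, 0, 0]]

```text
time_s: 7.52
position: [566.6, 159.8, 149.8]
ee_rot: [[0.054, 0.905, 0.422], [0.999, -0.049, -0.023], [-0.0, 0.423, -0.906]]
contact_force: [0.7, -0.2, -3.5]
grip_width: 9.7
grasp_force: 52.4
```

Now about 39 mm above the floor with no contact. I'll continue.

drive_tool:
  steps:
    - [[0.004, -0.0002, -0.0085, 0, 0, 0, 0], [0.004, -0.0002, -0.0085, 0, 0, 0, 0], [0.004, -0.0002, -0.0085, 0, 0, 0, 0], [0, 0, 0, 0, 0, 0, 0]]

```text
time_s: 8.02
position: [573.9, 159.3, 134.0]
ee_rot: [[0.054, 0.905, 0.422], [0.999, -0.049, -0.023], [-0.0, 0.423, -0.906]]
contact_force: [-0.2, 0.6, -3.6]
grip_width: 8.8
grasp_force: 52.4
```

drive_tool:
  steps:
    - [[0.0035, -0.0002, -0.0075, 0, 0, 0, 0], [0.0035, -0.0002, -0.0075, 0, 0, 0, 0], [0.003, -0.0002, -0.0064, 0, 0, 0, 0], [0, 0, 0, 0, 0, 0, 0]]

```text
time_s: 8.52
position: [579.9, 159.0, 121.4]
ee_rot: [[0.054, 0.905, 0.422], [0.999, -0.049, -0.023], [-0.0, 0.423, -0.906]]
contact_force: [0.7, 0.3, -4.9]
grip_width: 9.1
grasp_force: 52.5
```

drive_tool:
  steps:
    - [[0.001, 0, -0.0021, 0, 0, 0, 0], [0.001, 0, -0.0021, 0, 0, 0, 0], [0.001, 0, -0.0021, 0, 0, 0, 0], [0.0008, 0, -0.0018, 0, 0, 0, 0], [0, 0, 0, 0, 0, 0, 0]]

```text
time_s: 9.15
position: [582.2, 159.1, 116.9]
ee_rot: [[0.054, 0.905, 0.423], [0.999, -0.049, -0.023], [-0.0, 0.423, -0.906]]
contact_force: [-0.4, 0.1, -3.3]
grip_width: 9.8
grasp_force: 52.5
```

drive_tool:
  steps:
    - [[0.0005, 0, -0.0012, 0, 0, 0, 0], [0.0005, 0, -0.0012, 0, 0, 0, 0], [0.0005, 0, -0.0011, 0, 0, 0, 0], [0, 0, 0, 0, 0, 0, 0]]

```text
time_s: 9.65
position: [582.9, 159.1, 115.2]
ee_rot: [[0.054, 0.905, 0.423], [0.999, -0.049, -0.023], [-0.0, 0.424, -0.906]]
contact_force: [-6.3, -1.7, 7.0]
grip_width: 9.6
grasp_force: 54.4
```

Contact is along the slot axis, with zs≈0.7 mm by calculation. I'll press slightly more to confirm it's the floor.

drive_tool:
  steps:
    - [[0.0005, 0, -0.0011, 0, 0, 0, 0], [0.0005, 0, -0.0011, 0, 0, 0, 0], [0, 0, 0, 0, 0, 0, 0]]

```text
time_s: 10.02
position: [583.0, 159.1, 115.2]
ee_rot: [[0.054, 0.904, 0.424], [0.999, -0.048, -0.023], [0.0, 0.425, -0.905]]
contact_force: [-24.6, -1.2, 38.9]
grip_width: 9.5
grasp_force: 59.9
```

Run:
```python
from cell import telemetry, vision
import cv2, numpy as np
I={n:vision.get_image(n) for n in("side","top")}
for n in I: np.save(n+"4.npy",I[n])
a=cv2.resize(I["side"][100:200,200:300],(400,400),interpolation=cv2.INTER_CUBIC)
b=cv2.resize(I["top"][120:220,140:240],(400,400),interpolation=cv2.INTER_CUBIC)
cv2.imwrite("pics/in.png",np.hstack([b,a])[:,:,::-1])
o=telemetry.get_obs();print(o["position"],o["contact_force"],o["torque"],o["grip_width"])
```

```text
[583.05272794 159.07510808 115.22385966] [-24.68584107  -1.43815378  40.85292078] [-0.34996624  1.57540786 -0.20193279] 9.65034885532468
```

View pics/in.png

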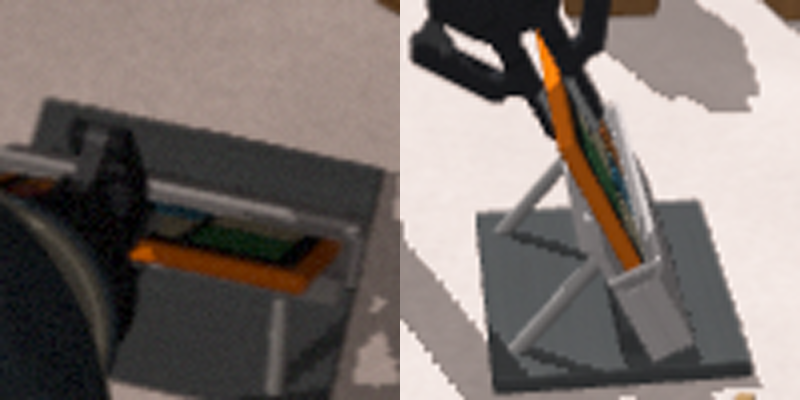

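It is seated firmly on the floor and in the slot. I'll unload the press, open, and back out along the slot axis.

drive_tool:
  steps:
    - [[-0.0009, 0, 0.002, 0, 0, 0, 0], [0, 0, 0, 0, 0, 0, 0], [0, 0, 0, 0, 0, 0, 0.15], [0, 0, 0, 0, 0, 0, 0.3], [0, 0, 0, 0, 0, 0, 0.4], [0, 0, 0, 0, 0, 0, 0.4], [0, 0, 0, 0, 0, 0, 0.4]]

```text
time_s: 11.0
position: [583.2, 159.1, 114.7]
ee_rot: [[0.054, 0.905, 0.423], [0.999, -0.049, -0.023], [-0.0, 0.423, -0.906]]
contact_force: [-0.2, -0.1, 1.2]
grip_width: 34.2
grasp_force: 0.0
```

drive_tool:
  steps:
    - [[-0.01, 0.0005, 0.0215, 0, 0, 0, 0.4], [-0.02, 0.001, 0.043, 0, 0, 0, 0.4], [-0.03, 0.0015, 0.064, 0, 0, 0, 0.4], [-0.035, 0.002, 0.075, 0, 0, 0, 0.4], [-0.035, 0.002, 0.075, 0, 0, 0, 0.4], [0, 0, 0, 0, 0, 0, 0.4]]

```text
time_s: 11.75
position: [504.8, 163.9, 286.1]
ee_rot: [[0.053, 0.902, 0.428], [0.999, -0.049, -0.02], [0.002, 0.428, -0.904]]
contact_force: [0.5, 0.2, -0.0]
grip_width: 34.3
grasp_force: 0.0
```

Run:
```python
from cell import telemetry, vision
import cv2, numpy as np
I={n:vision.get_image(n) for n in("side","top")}
for n in I: np.save(n+"5.npy",I[n])
a=cv2.resize(I["side"][90:210,190:310],(400,400),interpolation=cv2.INTER_CUBIC)
b=cv2.resize(I["top"][60:300,70:310],(400,400),interpolation=cv2.INTER_CUBIC)
cv2.imwrite("pics/done.png",np.hstack([b,a])[:,:,::-1])
o=telemetry.get_obs();print(o["position"],o["contact_force"],o["grip_width"],o["time_s"])
```

```text
[504.73445216 163.40260784 282.58318354] [-0.5175193  -0.10968157 -0.96737858] 34.117504298251426 11.85
```

View pics/done.png

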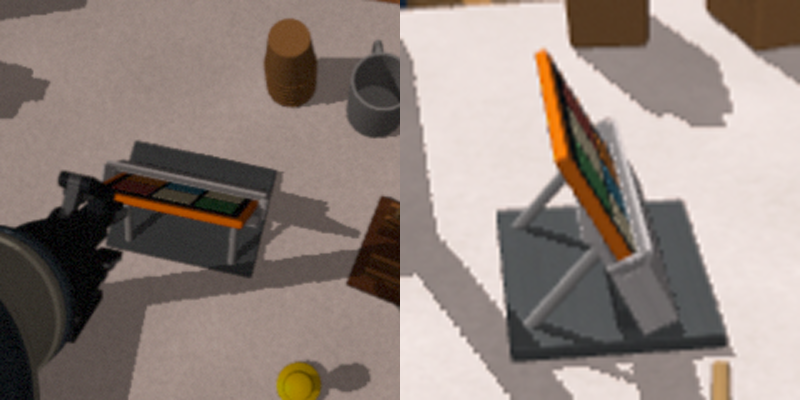

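The tablet sits in the slot with its screen facing out over the lip and nothing touching it, and the bystanders in view haven't moved. One last check that the top edge is level and at home height.

Run:
```python
from h import *
X=np.array([.9985,-.0541,0]);Y=np.array([.0541,.9985,0])
uv=np.array([[162,160],[143,52]])*.3+[190,90]
o,d=ray("side",uv)
for q,yy in zip(d,(100,280)):
    P=o+q*((yy-o@Y)/(q@Y));print("top corner X,z",(P@X).round(1),P[2].round(1))
print("home expects X",611.8-.4226*135,"z",30+.906*135)
a,b=[np.load(f"side{k}.npy").astype(int) for k in(0,5)]
m=(abs(a-b).max(2)>60);print("changed px tamper/board/cups+pitcher",m[185:240,150:185].sum(),m[195:300,278:292].sum(),m[130:232,325:388].sum())
```

```text
top corner X,z 551.3 146.5
top corner X,z 552.7 145.2
home expects X 554.7489999999999 z 152.31
changed px tamper/board/cups+pitcher 731 76 0
```

```bash
python3 -c "
from cell import job; print(job.close_job())"
```

```text
the job is handed in; nothing more can be done
None
```

The tablet is in the dock, resting on the slot floor with its screen facing out over the front lip, released and handed in at about 12 s of the 48 s; the tamper, cups and pitcher did not move, and I saw no sign that the board did, though I didn't measure it.

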